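# Turn the insulator in the trimming fixture

## Robot

A 6-joint arm with a two-finger parallel gripper is mounted at the origin on the work surface. World frame = base frame: x ahead of the robot, y to its left, z up, the work surface at z = 0. Lengths are in mm, angles in rad, forces in N, time in s.
With the tool pointing down it reaches from about 275 to 1000 mm from the base axis. Payload 8.4 kg.
Tool frame: the origin (TCP) lies between the finger pads; the fingertips stand 17 mm ahead of it and the grasp point (between the pads) lies 2 mm behind it; z points along the fingers, y is the line along which they close (so a half turn about z gives the same grasp; the last joint's range is limited). The gripper opens to 85 mm and grips with 20 to 120 N. Pads are 22 mm wide; open, the fingers measure 114 mm over their backs; the gripper's body (76 mm by 85 mm) begins 54 mm behind the grasp point. The pads swing forward as they close: fully open they stand 13 mm farther back than shut.
Start: joints at [1.343, 0.353, 1.633, -0, 1.155, -0.002], TCP at [139.927, 609.137, 248.281] pointing down, gripper open.
Joint ranges: [-2.63, 2.63], [-0.92, 2.1], [0.06, 2.66], [-1.3, 4.44], [0, 2.69], [-3.02, 3.02]. Speed limits (rad/s): [2.22, 2.22, 2.79, 3.14, 3.14, 3.14].

## Interface

Orientations are given as [roll, pitch, yaw] about the fixed x, y, z axes, in that order (R = Rz(yaw) Ry(pitch) Rx(roll)).
In Python, from rig import sense, grab_frame, sign_off gives the robot as it stands. The module is installed in compiled form; this text tells all that it offers.
- The arm moves only by the tool send_rows, never from a script. Its argument "moves" is a list that holds one entry, the list of rows, each a list of 7 numbers: the shift along the world's x, y, z in m, then the turn, a rotation vector about the world's x, y, z in rad, then the opening, from -1 (shut) to 1 (fully open). In form: [[[dx, dy, dz, rx, ry, rz, jaw], ...]]. A call has 1 to 10 rows; each row shifts and turns the commanded pose from where the row before left it; what a row does not reach is not made up. A row lasts 1/10 s, in which the tool goes at most 50 mm and 8.59 degrees, less where a joint would pass 70% of its speed; a pose out of reach is approached as far as the arm can. A call with a gripper value outside its range is refused whole. The fingers move at their own pace and stop on an object; "grip_force" is the grip in N (left out, the last holds). Time passes only in rows, so rows that do not move let the fingers close. It gives the time, the measured TCP pose, the force, the opening and the grip force at its end, in the units of the state.
- sense(): the state, without advancing time (a new reading comes with each control period).
- grab_frame(name): name is "scene" or "top" or "wrist"; returns a dict with "img" (384x512x3 uint8, red, green, blue), "mtx" (3x3 intrinsics, pixels), "rvec" (rotation vector, rad) and "tvec" (3), from world to camera coordinates, as OpenCV has them; the wrist camera has in their place "T_tool_cam" (4x4, takes a point from camera to tool coordinates, whose origin is the TCP and whose axes are the flange's). Camera axes: x right, y down, z forward; pixel columns grow to the right and rows downward; lengths in mm; the calibration is good to about 2 mm. A picture is of the moment at which its call begins: read the wrist's pose just before it. There is no depth.
- sign_off(): hands the job in; it is judged then, once.
The state is a dict: "clock": time; "qpos": joint angles; "qvel": joint speeds; "joint_efforts": joint torques, N m; "eef_pos": TCP position; "tcp_rot": TCP orientation; "contact_force": force on the tool from outside, world axes, zero at the start; "wrist_torque": the same for the moment, N m; "opening": opening from 0.0 (shut) to 1.0 (fully open); "grasp_force": force on a finger pad.
Only numpy, scipy, OpenCV 4.12 (cv2) and the standard library are available. Lean on these libraries where they do the work, as an engineer would, in place of code of your own. Each camera call takes 0.05 s, during which the arm holds its last target. There are 200 camera calls.

## Task

The red-marked side of the insulator in the trimming fixture is done. Swing the clamp lever open, lift the insulator out and give it a quarter turn so that its blue-marked side faces the blade, set it (do not drop it) flat back into the nest, and swing the clamp lever fully shut again. Leave the spare insulators standing where they are.

Things in the scene. Friction and masses are not known exactly. Their poses are not given: they have to be found in the camera images.
- fixture: trimming fixture bolted to the bench: dark steel base plate 130 (x) x 190 (y, from -100 to +90) x 20 mm. Origin at the plate's underside below the middle of the nest, z up. Nest in the middle, on the -y side the green clamp block (two cheeks, y -61 to -87 mm, tops at z = 54 mm), on the +y side the blade on a green post
- nest (a point): centre of the nest's floor, 20 mm above the fixture's origin, axes as the fixture's. The nest is a 77 x 77 mm square on the plate's top between four straight steel fences, 5 mm thick and 7 mm high
- blade (a point): middle of the upright steel blade's face, 64 mm to the nest's +y side; blade 36 mm wide in x, its top 97 mm above the bench; the green post behind it reaches from y = 67 to 89 mm and is 65 mm high
- clamp (a joint): angle of the clamp lever, rad: 0 = fully shut (handle upright, rubber-tipped toe 1 mm over the insulator's foot), 1.45 = fully open (handle swung down to the fixture's -y side, nearly level; toe upright beside the nest at y = -57 mm, up to z = 83 mm). Turns about the fixture's +x through clamp_hinge. Stiff: it stays where left, about 1.5 N at the grip moves it
- clamp_hinge (a point): point on the clamp lever's hinge axis: 70 mm to the fixture's -y side of the nest's middle, 40 mm above the fixture's origin; axes as the fixture's
- clamp_grip (a point): centre of the red cross grip at the end of the lever's handle, 90 mm from the hinge axis: cylinder of 20 mm diameter, 24 mm long along the hinge axis (fixture x), on a flat steel handle 10 mm (x) x 12 mm. Shut: straight above the hinge, 130 mm above the bench; fully open: 89 mm out from the hinge, 51 mm above the bench. Turns with the lever
- insulator: the workpiece, a white ribbed post insulator, 0.45 kg. Origin at the centre of its underside, z up. Square aluminium foot 72 x 72 x 12 mm, white sheds up to 48 mm diameter, brass cap, 142 mm high. Blue paint on foot and cap on its +x side, red on its +y side. Starts in the nest, red to the blade, blue to the fixture's +x: a quarter turn anticlockwise from above brings blue to the blade
- insulator_cap (a point): centre of the workpiece's square brass cap, 28 x 28 mm, 30 mm high (112 to 142 mm above its underside), sides parallel to the foot's: the place to grip. The point is 127 mm above the underside; axes as the insulator's
- blue_face (a point): centre of the blue-marked side of the workpiece's foot, 36 mm out along its +x, 6 mm above its underside
- spare_a: a spare: an insulator of the same shape and size as the workpiece but without paint marks, standing on the bench on its foot; origin at the centre of its underside, z up
- spare_b: a spare: an insulator of the same shape and size as the workpiece but without paint marks, standing on the bench on its foot; origin at the centre of its underside, z up
- spare_c: a spare: an insulator of the same shape and size as the workpiece but without paint marks, standing on the bench on its foot; origin at the centre of its underside, z up
Mind the look-alikes: they are no part of the job. Leave any pink or purple look-alike of the insulator alone.

How it is judged:
By the outcome, as a careful person would: the job done as asked, in the order asked, and still so for the second after the job is handed in, with the robot touching nothing.
It also fails if it takes over 72 s, if anything falls off the work surface, if the arm or the gripper's body presses on something with over 40 N, if the wrist force passes 120 N, or if a joint passes its speed limit or range.

## Working session

There is one attempt and no reset: what is moved stays moved. The work goes in short steps, Python scripts to look and compute and a tool call to move; the robot and the scene stay as the last step left them, time stands still between calls to the robot, and variables do not carry over. Pictures are saved under pics/ and viewed, at most 10 in all, crops included, and the job is handed in when it is done.

Besides the shell and the picture viewer there is one more tool, called after "Emit:" as name(argument=value, ...) on one line, values as JSON. send_rows: Moves the arm, as the interface text tells. Its arguments: {"type":"object","properties":{"moves":{"type":"array"},"grip_force":{"type":"number"}},"required":["moves"]}

```bash
mkdir -p pics; python3 - <<'E'
from rig import *
import cv2,pickle,numpy as np
s=sense();print(s)
d={}
for n in("scene","top","wrist"):
    f=grab_frame(n);d[n]=f
    cv2.imwrite(f"pics/{n}0.png",cv2.resize(f["img"][:,:,::-1],(800,600),interpolation=cv2.INTER_CUBIC))
    print(n,{k:np.round(v,4).tolist() for k,v in f.items() if k!="img"})
pickle.dump(d,open("f0.pkl","wb"))
E
```

```text
{'clock': 0.0, 'qpos': array([ 1.34259720e+00,  3.53640961e-01,  1.63415537e+00,  3.16520203e-05,
        1.15521748e+00, -2.42554737e-03]), 'qvel': array([-0.0003838 , -0.0002329 , -0.00010482,  0.00012239, -0.00126754,
       -0.00020032]), 'joint_efforts': array([ 2.10513746e-03, -6.05243683e+01, -3.42061722e+01,  1.42768804e-04,
        9.42763902e-03, -1.89145629e-05]), 'eef_pos': array([139.81273224, 608.67878789, 247.55707928]), 'tcp_rot': array([-3.14017157e+00, -3.23866861e-05,  2.91580625e+00]), 'contact_force': array([-0.93138749, -1.15185563,  0.41463217]), 'wrist_torque': array([0.00379903, 0.02703352, 0.02586455]), 'grasp_force': 0.0, 'opening': 0.9965778929062523}
scene {'mtx': [[441.2417, 0.0, 259.8622], [0.0, 441.2417, 196.1753], [0.0, 0.0, 1.0]], 'rvec': [1.5138, 2.1097, -0.7799], 'tvec': [59.1743, -347.851, 1568.0834]}
top {'mtx': [[361.5593, 0.0, 252.8701], [0.0, 361.5593, 192.2908], [0.0, 0.0, 1.0]], 'rvec': [2.1898, -2.1531, 0.0494], 'tvec': [127.4125, 551.7219, 839.4471]}
wrist {'mtx': [[315.1903, 0.0, 258.9535], [0.0, 315.1903, 188.0563], [0.0, 0.0, 1.0]], 'T_tool_cam': [[-0.0006, -0.9532, -0.3024, 76.5714], [1.0, -0.0004, -0.0005, 0.6861], [0.0003, -0.3024, 0.9532, -124.5028], [0.0, 0.0, 0.0, 1.0]]}
```

View pics/scene0.png

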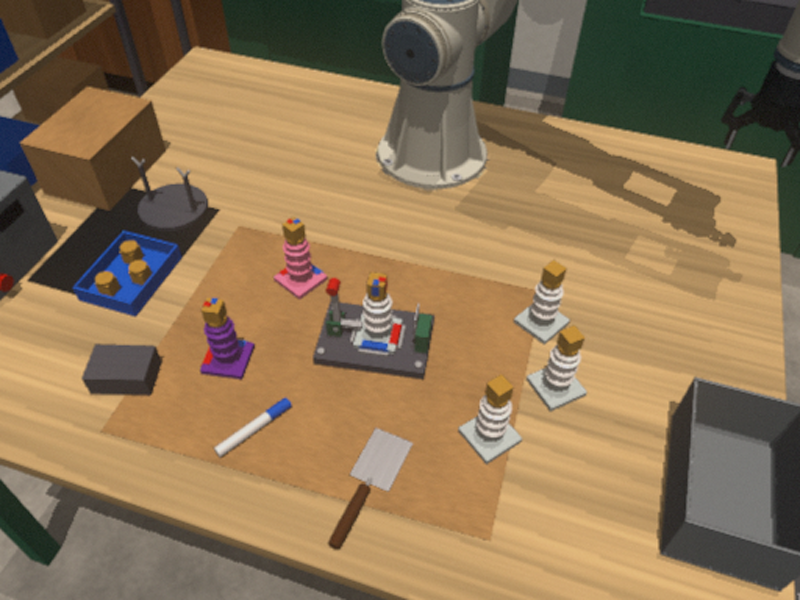

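View pics/top0.png

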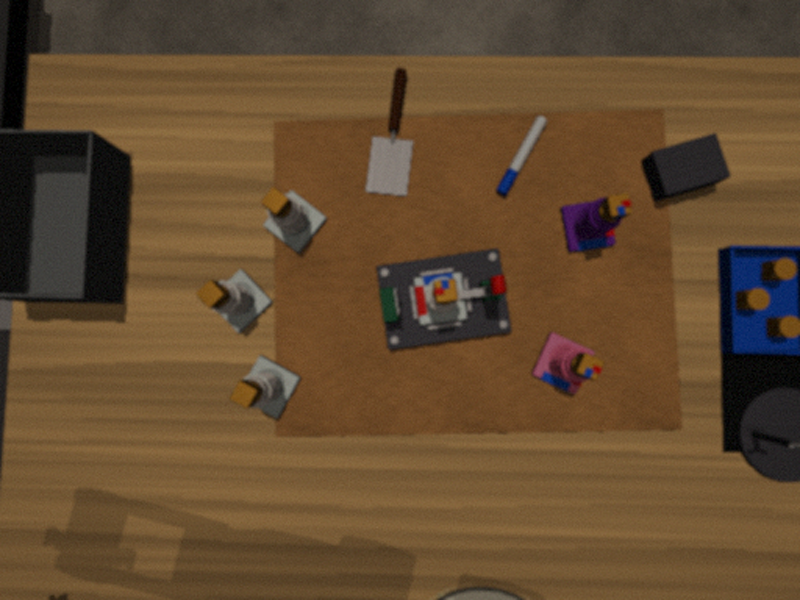

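The scene view shows the fixture at about (375,340) with the clamp shut. Its blade side points to the right, towards the spares. In the top view the plate corners are near (376,266), (499,249), (510,331) and (390,350). I'll enlarge the top view to refine them.

```bash
python3 - <<'E'
import cv2,pickle
d=pickle.load(open("f0.pkl","rb"))
im=d["top"]["img"][:,:,::-1][150:230,230:336]
cv2.imwrite("pics/topc.png",cv2.resize(im,None,fx=7.5,fy=7.5,interpolation=cv2.INTER_CUBIC))
E
```

```text
(no output)
```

View pics/topc.png

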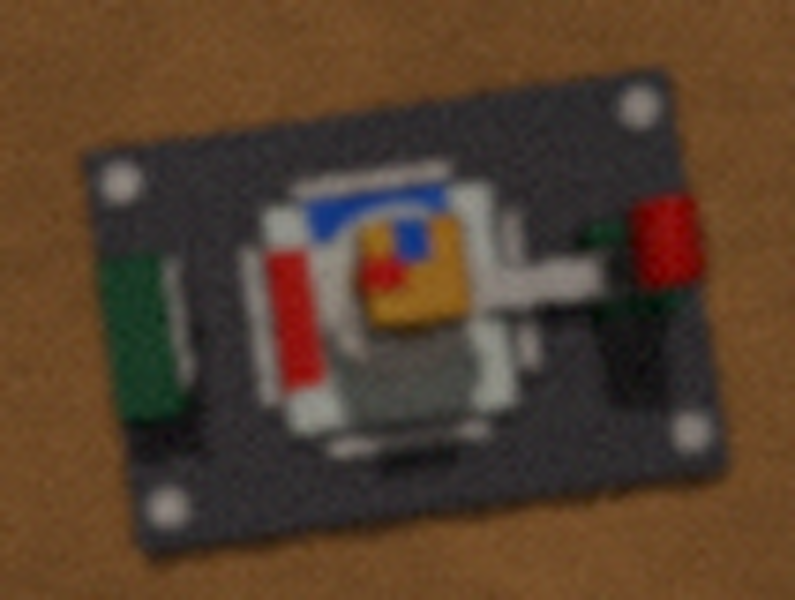

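Crop: the plate's top corners are at about (85,155), (665,72), (730,470) and (148,552). The cap top centre is at (413,272) and the grip centre at (667,240).

```bash
cat > h.py <<'E'
import numpy as np,cv2
from scipy.optimize import least_squares
from scipy.spatial.transform import Rotation as R
def fx(p,P): # fixture->world, p=(x,y,yaw)
    P=np.atleast_2d(np.array(P,float)); return P@R.from_euler('z',p[2]).as_matrix().T+[p[0],p[1],0]
def proj(f,W): return cv2.projectPoints(W,f["rvec"],f["tvec"],f["mtx"],None)[0][:,0]
E
python3 - <<'E'
from h import *;import pickle
d=pickle.load(open("f0.pkl","rb"));f=d["top"]
uv=(np.array([(85,155),(665,72),(730,470),(148,552),(413,272),(667,240),(120,182),(638,106),(692,431),(168,508)])+.5)/7.5-.5+[230,150]
P=np.array([(65,90,20),(65,-100,20),(-65,-100,20),(-65,90,20),(0,0,162),(0,-70,140)],float)
r=least_squares(lambda p:(proj(f,fx(p,P))-uv[:6]).ravel(),[600,0,0]);print(r.x,r.fun.reshape(-1,2).round(2))
r4=least_squares(lambda p:(proj(f,fx(p,P[:4]))-uv[:4]).ravel(),[600,0,0]);print(r4.x,r4.fun.round(2))
# scene check
g=d["scene"];print((proj(g,fx(r.x,np.vstack([P,[[0,-70,130]]])))*800/512).round(0).tolist())
w,_=cv2.Rodrigues(f["rvec"]);print("cam",(-w.T@f["tvec"].ravel()))
for n,u in dict(cap=(0,0,147),grip=(0,-70,130),gripopen=(0,-159,51)).items():print(n,fx(r.x,u))
E
```

```text
[5.53171338e+02 6.86214961e+01 1.62694132e-01] [[-0.62 -0.23]
 [ 0.59 -0.82]
 [ 0.62 -0.03]
 [-1.26  0.65]
 [ 0.62  0.04]
 [-0.07  0.29]]
[5.52952674e+02 6.82283093e+01 1.61798337e-01] [-0.44 -0.17  0.79 -0.7   0.77  0.11 -1.13  0.71]
[[424.0, 372.0], [312.0, 356.0], [330.0, 299.0], [434.0, 313.0], [377.0, 278.0], [334.0, 282.0], [334.0, 286.0]]
cam [487.40170636 113.05861752 880.31802469]
cap [[553.17133809  68.62149614 147.        ]]
grip [[ 5.64509752e+02 -4.54117234e-01  1.30000000e+02]]
gripopen [[578.92573615 -88.27882566  51.        ]]
```

```bash
python3 - <<'E'
import cv2,pickle
d=pickle.load(open("f0.pkl","rb"))
im=d["scene"]["img"][:,:,::-1][165:245,190:296]
cv2.imwrite("pics/scc.png",cv2.resize(im,None,fx=7.5,fy=7.5,interpolation=cv2.INTER_CUBIC))
E
```

```text
(no output)
```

View pics/scc.png

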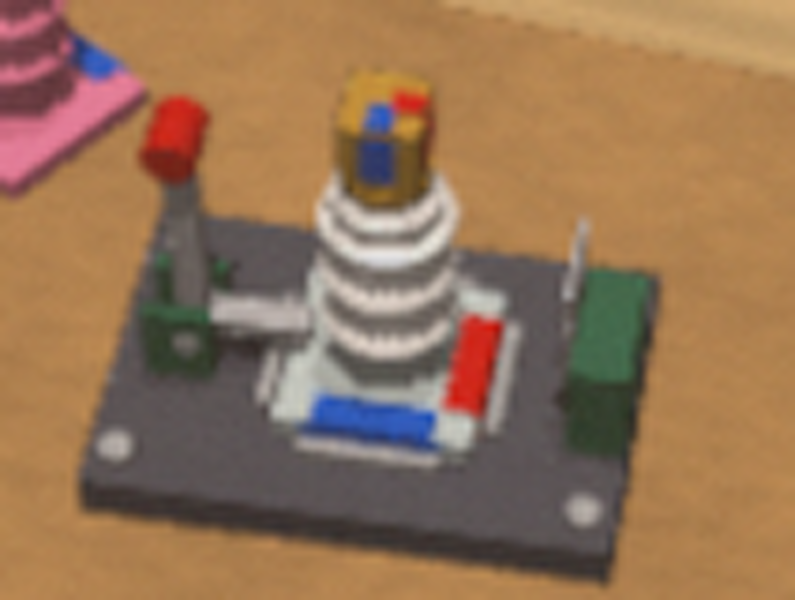

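The scene crop agrees with the fit: grip centre at (175,138), plate corners at (82,480), (612,550), (660,272) and (165,215), and cap top centre at (388,95). I'll fit both views together.

```bash
python3 - <<'E'
from h import *;import pickle
d=pickle.load(open("f0.pkl","rb"));f=d["top"];g=d["scene"]
c=lambda u,o:(np.array(u)+.5)/7.5-.5+o
uv=c([(85,155),(665,72),(730,470),(148,552),(413,272),(667,240)],[230,150])
us=c([(612,550),(82,480),(165,215),(660,272),(388,95),(175,138)],[190,165])
P=np.array([(65,90,20),(65,-100,20),(-65,-100,20),(-65,90,20),(0,0,162),(0,-70,140)],float);Q=P.copy();Q[5,2]=130
r=least_squares(lambda p:np.r_[(proj(f,fx(p,P))-uv).ravel(),(proj(g,fx(p,Q))-us).ravel()],[600,0,0],loss='soft_l1');print(r.x,r.fun.reshape(-1,2).round(2))
p=r.x
for n,u in dict(cap=(0,0,147),grip=(0,-70,130),gripopen=(0,-159,51)).items():print(n,fx(p,u))
E
```

```text
[5.53399131e+02 6.88077630e+01 1.63938041e-01] [[-0.72 -0.27]
 [ 0.47 -0.96]
 [ 0.56 -0.18]
 [-1.3   0.59]
 [ 0.53 -0.07]
 [-0.17  0.13]
 [ 0.34  0.11]
 [-0.76 -0.43]
 [-0.56 -1.48]
 [ 0.37 -0.38]
 [-0.25  0.5 ]
 [ 1.05  0.09]]
cap [[553.39913058  68.807763   147.        ]]
grip [[ 5.64823460e+02 -2.53692983e-01  1.30000000e+02]]
gripopen [[579.34867826 -88.06040131  51.        ]]
```

Emit:
send_rows(moves=[[[0.021,-0.03,0,0,0,-0.059,1],[0.021,-0.03,0,0,0,-0.059,1],[0.021,-0.03,0,0,0,-0.059,1],[0.021,-0.03,0,0,0,-0.059,1],[0.021,-0.03,0,0,0,-0.059,1],[0.021,-0.03,0,0,0,-0.059,1],[0.021,-0.03,0,0,0,-0.059,1],[0.021,-0.03,0,0,0,-0.059,1],[0.021,-0.03,0,0,0,-0.059,1],[0.021,-0.03,0,0,0,-0.059,1]]], grip_force=25)

```text
clock: 1.15
eef_pos: [350.5, 307.8, 248.3]
tcp_rot: [-3.142, 0.0, 2.324]
contact_force: [0.4, 0.2, -0.1]
opening: 0.998
grasp_force: 0.0
```

Emit:
send_rows(moves=[[[0.021,-0.03,0,0,0,-0.059,1],[0.021,-0.03,0,0,0,-0.059,1],[0.021,-0.03,0,0,0,-0.059,1],[0.021,-0.03,0,0,0,-0.059,1],[0.021,-0.03,0,0,0,-0.059,1],[0.021,-0.03,0,0,0,-0.059,1],[0.021,-0.03,0,0,0,-0.059,1],[0.021,-0.03,0,0,0,-0.059,1],[0.021,-0.03,0,0,0,-0.059,1],[0.021,-0.03,0,0,0,-0.059,1]]])

```text
clock: 2.15
eef_pos: [560.5, 7.7, 248.1]
tcp_rot: [-3.141, -0.0, 1.733]
contact_force: [0.9, 0.6, 0.5]
opening: 0.999
grasp_force: 0.0
```

Emit:
send_rows(moves=[[[0.004,-0.008,0,0,0,0.002,1],[0,0,0,0,0,0,1]]])

```text
clock: 2.35
eef_pos: [564.0, 0.1, 247.8]
tcp_rot: [-3.141, -0.0, 1.737]
contact_force: [-0.3, 1.1, 0.7]
opening: 0.998
grasp_force: 0.0
```

```bash
cat >> h.py <<'E'
def wproj(f,s,W): # wrist projection
    T=np.eye(4);T[:3,:3]=R.from_euler('xyz',s["tcp_rot"]).as_matrix();T[:3,3]=s["eef_pos"]
    C=np.linalg.inv(T@f["T_tool_cam"]);return cv2.projectPoints(np.array(W,float),C[:3,:3],C[:3,3],f["mtx"],None)[0][:,0]
def shoot(n,tag):
    from rig import sense,grab_frame;import pickle
    s=sense();f=grab_frame(n);pickle.dump((s,f),open(tag+".pkl","wb"))
    cv2.imwrite(f"pics/{tag}.png",cv2.resize(f["img"][:,:,::-1],(800,600),interpolation=cv2.INTER_CUBIC));return s,f
E
python3 - <<'E'
from h import *
s,f=shoot("wrist","w1");print(s["eef_pos"],s["tcp_rot"])
p=(553.4,68.8,.164)
print((wproj(f,s,fx(p,[(65,90,20),(65,-100,20),(-65,-100,20),(-65,90,20),(0,0,162),(0,-70,140)]))*800/512).round().tolist())
E
```

```text
[5.64046071e+02 1.43020741e-01 2.47836893e+02] [-3.14081905e+00 -1.34251555e-04  1.73664934e+00]
[[508.0, 2.0], [491.0, 289.0], [318.0, 289.0], [302.0, 1.0], [404.0, 158.0], [404.0, 302.0]]
```

View pics/w1.png

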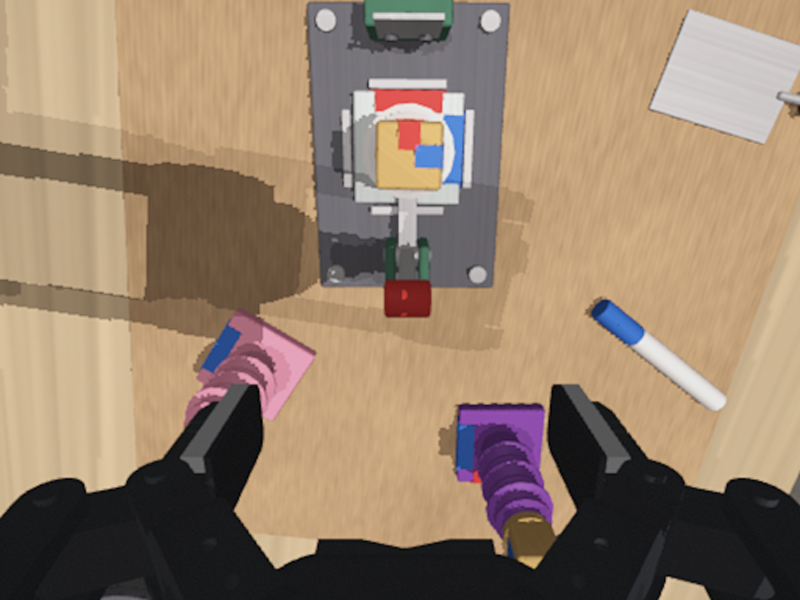

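Wrist view: the plate corners are at (307,3), (509,4), (493,287) and (321,287), the cap at (409,155) and the grip at (408,300). That is within about 1.5 mm of the fit. I'll split the difference and take the fixture at (554.2, 69.2, 0.164). Next I descend and take hold of the lever's grip.

Emit:
send_rows(moves=[[[0.0012,0,-0.02,0,0,0,0.5],[0,0,-0.03,0,0,0,0.3],[0,0,-0.03,0,0,0,0.3],[0,0,-0.03,0,0,0,0.3],[0,0,-0.01,0,0,0,0.3],[0,0,0,0,0,0,-0.2],[0,0,0,0,0,0,-0.6],[0,0,0,0,0,0,-0.6],[0,0,0,0,0,0,-0.6]]], grip_force=20)

```text
clock: 3.3
eef_pos: [565.1, 1.4, 129.7]
tcp_rot: [3.141, -0.0, 1.738]
contact_force: [-5.6, 1.2, 6.6]
opening: 0.276
grasp_force: 22.8
```

Emit:
send_rows(moves=[[[0.0015,-0.0093,-0.0005,0,0,0,-0.6],[0.0015,-0.0092,-0.0015,0,0,0,-0.6],[0.0015,-0.009,-0.0025,0,0,0,-0.6],[0.0014,-0.0087,-0.0034,0,0,0,-0.6],[0.0014,-0.0083,-0.0043,0,0,0,-0.6],[0.0013,-0.0078,-0.0052,0,0,0,-0.6],[0.0012,-0.0072,-0.006,0,0,0,-0.6]]])

```text
clock: 4.0
eef_pos: [574.9, -58.8, 105.7]
tcp_rot: [3.141, 0.0, 1.738]
contact_force: [-4.8, 0.8, 4.0]
opening: 0.277
grasp_force: 24.0
```

Emit:
send_rows(moves=[[[0.0011,-0.0066,-0.0067,0,0,0,-0.6],[0.001,-0.0058,-0.0073,0,0,0,-0.6],[0.0008,-0.0051,-0.008,0,0,0,-0.6],[0.0007,-0.0042,-0.0084,0,0,0,-0.6],[0.0006,-0.0033,-0.0088,0,0,0,-0.6],[0.0004,-0.0024,-0.0091,0,0,0,-0.6],[0.0002,-0.0014,-0.0094,0,0,0,-0.6],[0,0,0,0,0,0,-0.6]]])

```text
clock: 4.8
eef_pos: [579.6, -88.2, 47.0]
tcp_rot: [-3.141, 0.001, 1.738]
contact_force: [-2.1, -5.2, 0.7]
opening: 0.273
grasp_force: 25.5
```

Emit:
send_rows(moves=[[[0,0,0,0,0,0,0.2],[0,0,0,0,0,0,0.2],[0,0,0.01,0,0,0,0.2],[0,0,0.03,0,0,0,0.2],[0,0,0.04,0,0,0,0.2],[0,0,0.04,0,0,0,0.4],[0,0,0.04,0,0,0,0.4],[0,0,0.04,0,0,0,0.4],[-0.005,0.03,0,0,0,0,0.4],[-0.005,0.03,0,0,0,0,0.4]]])

```text
clock: 5.8
eef_pos: [570.7, -26.9, 250.2]
tcp_rot: [3.137, 0.001, 1.736]
contact_force: [0.2, 0.1, 0.4]
opening: 0.699
grasp_force: 0.0
```

```bash
python3 - <<'E'
from h import *
s,f=shoot("wrist","w2");print(s["eef_pos"],s["tcp_rot"])
p=(554.2,69.2,.164)
print((wproj(f,s,fx(p,[(0,-159,61),(0,0,162),(14,14,162),(14,-14,162),(-14,-14,162),(-14,14,162),(43.5,43.5,20)]))*800/512).round().tolist())
E
```

```text
[570.69182075 -26.89950949 250.2313705 ] [3.13671959e+00 9.42335198e-04 1.73625041e+00]
[[401.0, 348.0], [400.0, 85.0], [436.0, 47.0], [434.0, 122.0], [366.0, 122.0], [364.0, 46.0], [468.0, 34.0]]
```

View pics/w2.png

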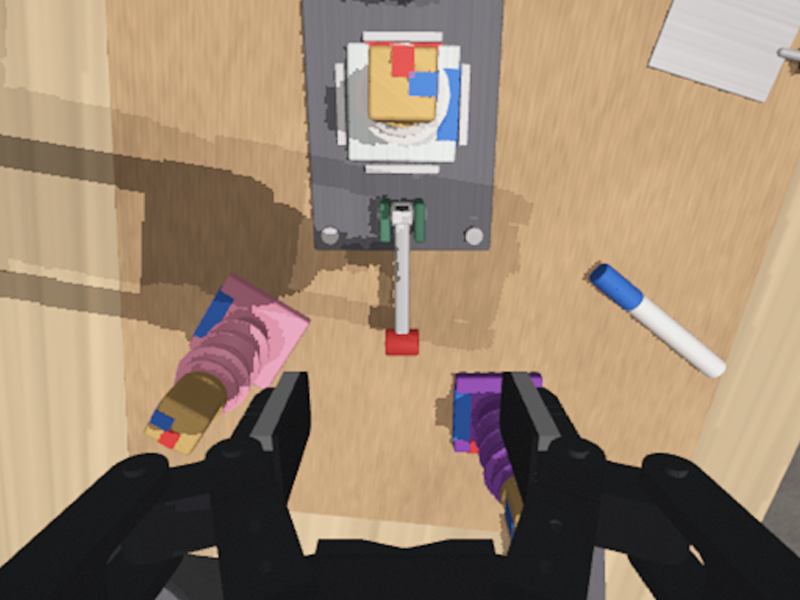

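Wrist view: the lever is fully open, with its grip at (402,342). The cap corners at (369,45) to (437,121) are within about 1 mm of the prediction. Next I move over the cap and descend.

Emit:
send_rows(moves=[[[-0.0055,0.032,0,0,0,0,0.4],[-0.0055,0.032,0,0,0,0,0.4],[-0.005,0.032,0,0,0,0,0.4],[0,0,-0.03,0,0,0,0.4],[0,0,-0.03,0,0,0,0.4],[0,0,-0.025,0,0,0,0.4],[0,0,-0.02,0,0,0,0.4],[0,0,0,0,0,0,0.4]]], grip_force=60)

```text
clock: 6.65
eef_pos: [552.2, 68.8, 140.5]
tcp_rot: [-3.138, -0.0, 1.738]
contact_force: [-0.6, 0.4, 0.1]
opening: 0.701
grasp_force: 0.0
```

Emit:
send_rows(moves=[[[0.002,0.0004,0.0105,0,0,0,0.4],[0,0,0,0,0,0,0.2],[0,0,0,0,0,0,0],[0,0,0,0,0,0,-0.2],[0,0,0,0,0,0,-0.5],[0,0,0,0,0,0,-0.5],[0,0,0,0,0,0,-0.5]]], grip_force=60)

```text
clock: 7.35
eef_pos: [555.6, 69.1, 153.5]
tcp_rot: [-3.142, 0.0, 1.738]
contact_force: [-3.1, -1.2, 8.5]
opening: 0.321
grasp_force: 58.8
```

Emit:
send_rows(moves=[[[0,0,0.005,0,0,0,-0.5],[0,0,0.01,0,0,0,-0.5],[0,0,0.02,0,0,0,-0.5],[0,0,0.02,0,0,0,-0.5],[0,0,0.02,0,0,0,-0.5],[0,0,0.015,0,0,0,-0.5],[0,0,0,0,0,0,-0.5],[0,0,0,0,0,0,-0.5]]])

```text
clock: 8.15
eef_pos: [555.5, 69.2, 242.5]
tcp_rot: [-3.142, -0.0, 1.738]
contact_force: [-0.3, 0.2, -5.2]
opening: 0.314
grasp_force: 59.6
```

```bash
python3 - <<'E'
from h import *
for n in("wrist","scene"):
    s,f=shoot(n,n+"3")
print(s)
E
```

```text
{'clock': 8.2, 'qpos': array([ 1.21300812e-01,  2.58657390e-01,  1.78112053e+00, -3.78641426e-06,
        1.10309062e+00, -4.57711184e-02]), 'qvel': array([-2.00897217e-04,  1.14087538e-02,  7.40271186e-03,  4.18905241e-04,
       -1.42967991e-05,  8.32084528e-04]), 'joint_efforts': array([-3.20113264e-03, -5.66155887e+01, -3.61167812e+01,  1.54147445e-03,
       -4.04201006e-02, -8.70743520e-05]), 'eef_pos': array([555.09223383,  69.17533249, 241.9055435 ]), 'tcp_rot': array([-3.14031796e+00, -5.50038932e-05,  1.73786993e+00]), 'contact_force': array([-0.61089867, -0.06652499, -4.54461297]), 'wrist_torque': array([-4.10668126e-05, -2.61608881e-02,  6.81399434e-02]), 'grasp_force': 59.57729995250702, 'opening': 0.3140563897482109}
```

View pics/wrist3.png

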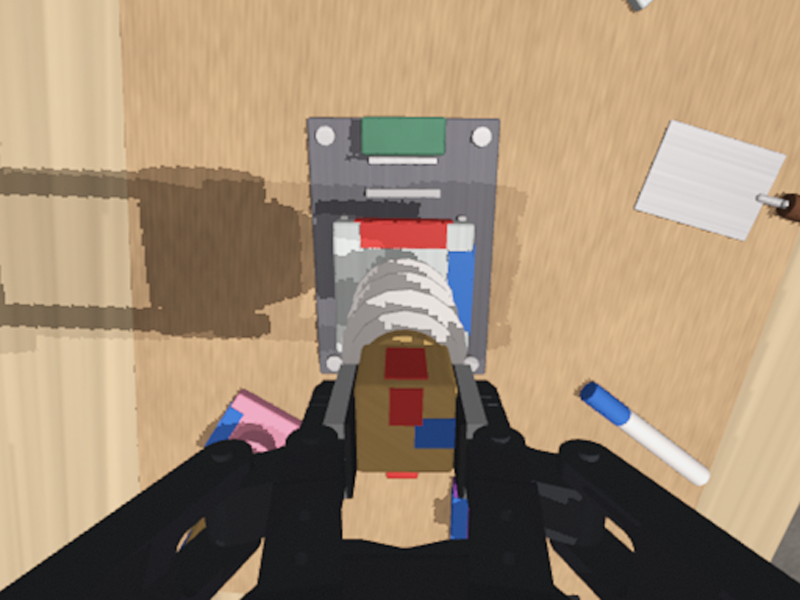

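Wrist view: the insulator is held and lifted. The foot's front edge runs (333,221) to (475,221), the cap's top face covers (357,385) to (455,471), and the plate corners are (307,119), (499,120), (485,373) and (320,373). I'll fit both poses from this one view, so any camera bias cancels.

```bash
python3 - <<'E'
from h import *;import pickle
s,f=pickle.load(open("wrist3.pkl","rb"));s["eef_pos"]=np.array(s["eef_pos"]);z0=s["eef_pos"][2]-133.5
c=lambda u:(np.array(u)+.5)*.64-.5
P=[(65,90,20),(65,-100,20),(-65,-100,20),(-65,90,20)];up=c([(499,119),(485,373),(320,373),(307,119)])
I=[(36,36,z0+12),(-36,36,z0+12),(14,14,z0+142),(-14,14,z0+142),(14,-14,z0+142),(-14,-14,z0+142)]
ui=c([(475,222),(333,221),(455,386),(357,386),(455,471),(357,471)])
for n,Q,u in(("fixture",P,up),("insul",I,ui),("insul foot+capfront",I[:4],ui[:4])):
    r=least_squares(lambda p:(wproj(f,s,fx(p,Q))-u).ravel(),[553,69,.16]);print(n,r.x,r.fun.round(1))
print(s["eef_pos"])
E
```

```text
fixture [5.54667304e+02 6.97203682e+01 1.64290454e-01] [ 1.2 -1.   0.6  1.8 -0.4  1.6 -1.3 -1.3]
insul [5.56375728e+02 7.15611435e+01 1.70692329e-01] [ 1.4 -1.1  0.2 -0.   2.4 -1.3 -3.1 -1.1  0.6  1.8 -0.8  2. ]
insul foot+capfront [5.56414173e+02 7.09987077e+01 1.69226124e-01] [ 1.4 -0.3  0.3  0.6  2.3 -0.1 -3.2  0.1]
[555.47002286  69.22231585 242.50991613]
```

Emit:
send_rows(moves=[[[0,0,0,0,0,0.06,-0.5],[0,0,0,0,0,0.13,-0.5],[0,0,0,0,0,0.14,-0.5],[0,0,0,0,0,0.14,-0.5],[0,0,0,0,0,0.14,-0.5],[0,0,0,0,0,0.14,-0.5],[0,0,0,0,0,0.14,-0.5],[0,0,0,0,0,0.14,-0.5],[0,0,0,0,0,0.14,-0.5],[0,0,0,0,0,0.14,-0.5]]])

```text
clock: 9.25
eef_pos: [555.1, 69.2, 241.4]
tcp_rot: [-3.141, -0.002, 3.054]
contact_force: [0.2, 0.0, -5.6]
opening: 0.316
grasp_force: 59.7
```

Emit:
send_rows(moves=[[[-0.0005,0,0,0,0,0.13,-0.5],[0,0,0,0,0,0.09,-0.5],[0,0,0,0,0,0.038,-0.5],[0,0,0,0,0,0,-0.5],[0,0,0,0,0,0,-0.5],[0,0,0,0,0,0,-0.5]]])

```text
clock: 9.85
eef_pos: [555.0, 69.2, 242.3]
tcp_rot: [3.142, -0.001, -2.978]
contact_force: [-0.9, 0.1, -4.7]
opening: 0.316
grasp_force: 59.7
```

```bash
python3 - <<'E'
from h import *
s,f=shoot("wrist","wrist4")
print(s["eef_pos"],s["tcp_rot"],s["contact_force"])
E
```

```text
[555.040378    69.19560974 242.26184287] [ 3.14154153e+00 -6.98235305e-04 -2.97840598e+00] [-0.88279233  0.09055663 -4.70095978]
```

View pics/wrist4.png

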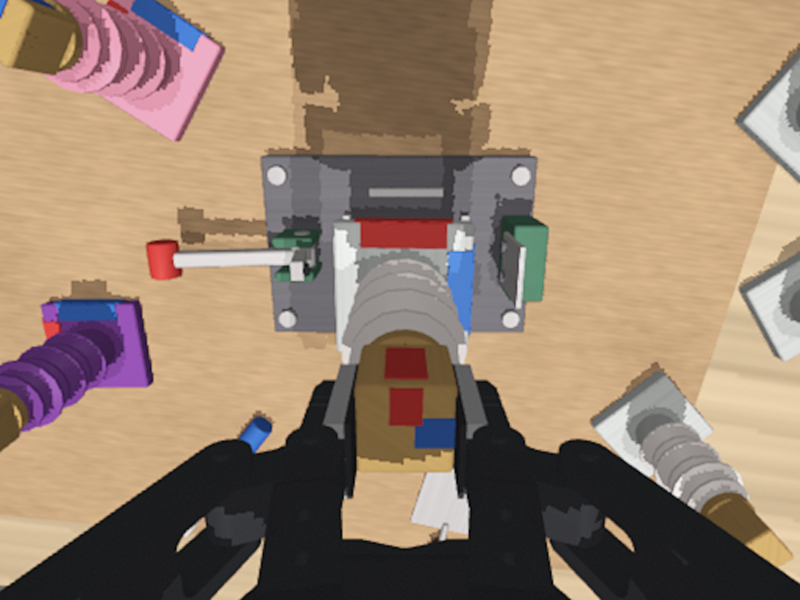

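Wrist view after the turn: blue faces the blade (right). The plate corners are (262,157), (537,157), (523,331) and (275,331). The foot's front edge is (334,221) to (475,221), so there was no slip.

```bash
python3 - <<'E'
from h import *;import pickle
s,f=pickle.load(open("wrist4.pkl","rb"));z0=s["eef_pos"][2]-133.5
c=lambda u:(np.array(u)+.5)*.64-.5
P=[(-65,-100,20),(-65,90,20),(65,90,20),(65,-100,20)];up=c([(262,157),(537,157),(523,331),(275,331)])
I=[(36,36,z0+12),(-36,36,z0+12),(14,14,z0+142),(-14,14,z0+142),(14,-14,z0+142),(-14,-14,z0+142)]
ui=c([(475,222),(333,221),(455,386),(357,386),(455,471),(357,471)])
for n,Q,u,y in(("fixture",P,up,.16),("foot+cap",I,ui,1.73),("foot+capfront",I[:4],ui[:4],1.73)):
    r=least_squares(lambda p:(wproj(f,s,fx(p,Q))-u).ravel(),[553,69,y]);print(n,r.x,r.fun.round(1))
E
```

```text
fixture [5.54566664e+02 7.03322657e+01 1.60630163e-01] [-1.9 -1.3  1.4 -0.9  1.1  1.7 -0.6  1.4]
foot+cap [554.11435075  69.46266993   1.73644881] [ 1.3 -0.8  0.1  0.1  2.5 -1.4 -3.1 -1.2  0.6  1.8 -0.8  2. ]
foot+capfront [554.67713674  69.49218373   1.73475642] [ 1.3 -0.   0.1  0.7  2.4 -0.1 -3.1 -0. ]
```

Emit:
send_rows(moves=[[[-0.0001,0.0004,-0.01,0,0,0,-0.5],[0,0,-0.02,0,0,0,-0.5],[0,0,-0.02,0,0,0,-0.5],[0,0,-0.015,0,0,0,-0.5],[0,0,-0.01,0,0,0,-0.5],[0,0,-0.003,0,0,0,-0.5],[0,0,0,0,0,0,-0.5],[0,0,0,0,0,0,-0.5]]])

```text
clock: 10.7
eef_pos: [555.7, 69.7, 165.3]
tcp_rot: [-3.142, 0.001, -2.977]
contact_force: [-0.5, 0.6, -5.8]
opening: 0.314
grasp_force: 59.6
```

Emit:
send_rows(moves=[[[-0.0005,0,-0.001,0,0,0,-0.5],[0,0,-0.002,0,0,0,-0.5],[0,0,-0.002,0,0,0,-0.5],[0,0,-0.001,0,0,0,-0.5],[0,0,-0.001,0,0,0,-0.5],[0,0,0,0,0,0,-0.5]]])

```text
clock: 11.3
eef_pos: [554.6, 69.6, 157.5]
tcp_rot: [-3.142, -0.0, -2.977]
contact_force: [0.1, -0.2, -5.6]
opening: 0.312
grasp_force: 59.6
```

Emit:
send_rows(moves=[[[0,0,-0.001,0,0,0,-0.5],[0,0,-0.001,0,0,0,-0.5],[0,0,-0.001,0,0,0,-0.5],[0,0,-0.0005,0,0,0,-0.5],[0,0,0,0,0,0,-0.5]]])

```text
clock: 11.8
eef_pos: [554.6, 69.6, 154.1]
tcp_rot: [-3.142, -0.0, -2.977]
contact_force: [-0.2, -0.3, -4.4]
opening: 0.313
grasp_force: 59.6
```

Emit:
send_rows(moves=[[[0,0,-0.0005,0,0,0,-0.5],[0,0,-0.0005,0,0,0,-0.5],[0,0,-0.0005,0,0,0,-0.5],[0,0,0,0,0,0,-0.5]]])

```text
clock: 12.2
eef_pos: [554.9, 69.6, 153.5]
tcp_rot: [-3.141, 0.001, -2.977]
contact_force: [-1.8, -2.3, 4.9]
opening: 0.319
grasp_force: 60.7
```

Emit:
send_rows(moves=[[[0,0,0,0,0,0,-0.2],[0,0,0,0,0,0,0.2],[0,0,0,0,0,0,0.3],[0,0,0,0,0,0,0.3],[0,0,0.005,0,0,0,0.3],[0,0,0.015,0,0,0,0.3],[0,0,0.03,0,0,0,0.3],[0,0,0.04,0,0,0,0.3],[0,0,0.01,0,0,-0.07,0.3],[0,0,0,0,0,-0.14,0.3]]], grip_force=20)

```text
clock: 13.2
eef_pos: [556.0, 69.8, 255.7]
tcp_rot: [3.141, 0.005, 3.093]
contact_force: [0.4, 0.1, -0.7]
opening: 0.65
grasp_force: 0.0
```

Emit:
send_rows(moves=[[[0.002,-0.013,0,0,0,-0.14,0.2],[0.003,-0.018,0,0,0,-0.14,0.2],[0.003,-0.018,0,0,0,-0.14,0.2],[0.003,-0.018,0,0,0,-0.14,0.2],[0.003,-0.018,0,0,0,-0.14,0.2],[0.003,-0.018,0,0,0,-0.14,0.2],[0.003,-0.018,0,0,0,-0.14,0.2],[0.003,-0.018,0,0,0,-0.14,0.2],[0.002,-0.018,0,0,0,-0.14,0.2],[0,0,0,0,0,-0.1,0.2]]])

```text
clock: 14.2
eef_pos: [579.9, -89.3, 253.0]
tcp_rot: [3.141, 0.001, 1.729]
contact_force: [-0.8, 1.0, -1.0]
opening: 0.603
grasp_force: 0.0
```

Emit:
send_rows(moves=[[[0,0,0,0,0,0,0.2],[0,0,0,0,0,0,0.2]]])

```text
clock: 14.4
eef_pos: [579.6, -87.2, 252.9]
tcp_rot: [3.141, -0.0, 1.739]
contact_force: [-0.3, 0.5, -0.1]
opening: 0.6
grasp_force: 0.0
```

```bash
python3 - <<'E'
from h import *
s,f=shoot("wrist","wrist5")
print(s["eef_pos"],s["tcp_rot"],s["contact_force"])
E
```

```text
[579.59619849 -87.24702884 252.86586595] [ 3.14149134e+00 -8.95379191e-05  1.73879485e+00] [-0.25166577  0.50990248 -0.05796946]
```

View pics/wrist5.png

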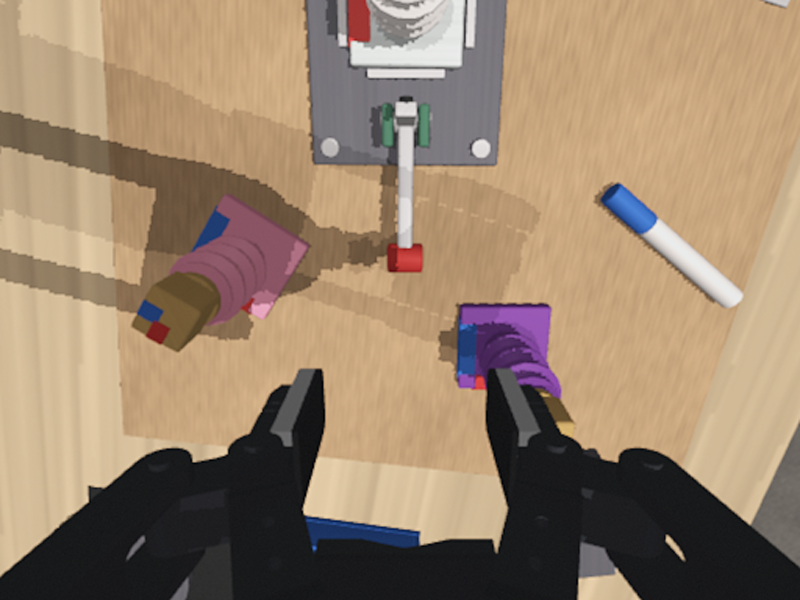

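Wrist view: the foot sits square in the nest and red is now on the fixture's -x side. The lever grip is at (405,258). Next I descend and take hold of it.

Emit:
send_rows(moves=[[[0,-0.001,-0.03,0,0,0,0.2],[0,0,-0.04,0,0,0,0.2],[0,0,-0.04,0,0,0,0.2],[0,0,-0.04,0,0,0,0.2],[0,0,-0.035,0,0,0,0.2],[0,0,-0.018,0,0,0,0.2],[0,0,0,0,0,0,0],[0,0,0,0,0,0,-0.6],[0,0,0,0,0,0,-0.6],[0,0,0,0,0,0,-0.6]]], grip_force=25)

```text
clock: 15.45
eef_pos: [579.7, -88.3, 50.8]
tcp_rot: [3.141, 0.0, 1.736]
contact_force: [-3.2, 0.8, 0.5]
opening: 0.276
grasp_force: 29.3
```

Emit:
send_rows(moves=[[[-0.0002,0.0012,0.0077,0,0,0,-0.6],[-0.0004,0.0024,0.0091,0,0,0,-0.6],[-0.0006,0.0033,0.0088,0,0,0,-0.6],[-0.0007,0.0042,0.0084,0,0,0,-0.6],[-0.0008,0.0051,0.008,0,0,0,-0.6],[-0.001,0.0058,0.0073,0,0,0,-0.6],[-0.0011,0.0066,0.0067,0,0,0,-0.6]]])

```text
clock: 16.15
eef_pos: [574.9, -59.5, 106.5]
tcp_rot: [3.141, 0.001, 1.736]
contact_force: [-1.0, -1.8, -5.3]
opening: 0.276
grasp_force: 26.5
```

Emit:
send_rows(moves=[[[-0.0012,0.0072,0.006,0,0,0,-0.6],[-0.0013,0.0078,0.0052,0,0,0,-0.6],[-0.0014,0.0083,0.0043,0,0,0,-0.6],[-0.0014,0.0087,0.0034,0,0,0,-0.6],[-0.0015,0.009,0.0025,0,0,0,-0.6],[-0.0015,0.0092,0.0015,0,0,0,-0.6],[-0.0015,0.0093,0.0005,0,0,0,-0.6],[0,0,0,0,0,0,-0.6]]])

```text
clock: 16.95
eef_pos: [565.1, 1.0, 129.8]
tcp_rot: [3.141, -0.0, 1.737]
contact_force: [-3.0, -0.8, 6.2]
opening: 0.278
grasp_force: 26.5
```

Emit:
send_rows(moves=[[[-0.0003,0.0015,0,0,0,0,-0.6],[-0.0003,0.0015,0,0,0,0,-0.6],[0,0,0,0,0,0,-0.6]]])

```text
clock: 17.25
eef_pos: [564.8, 2.8, 129.8]
tcp_rot: [3.141, 0.0, 1.736]
contact_force: [-3.2, -3.6, 6.6]
opening: 0.271
grasp_force: 26.5
```

Emit:
send_rows(moves=[[[-0.0003,0.0015,0,0,0,0,-0.6],[-0.0003,0.0015,0,0,0,0,-0.6],[0,0,0,0,0,0,-0.6]]])

```text
clock: 17.55
eef_pos: [564.3, 5.8, 129.7]
tcp_rot: [3.141, 0.0, 1.736]
contact_force: [-2.3, -2.7, 6.2]
opening: 0.275
grasp_force: 26.5
```

Emit:
send_rows(moves=[[[0,0,0,0,0,0,0.2],[0,0,0,0,0,0,0.2],[0,0,0,0,0,0,0.2],[0,0,0.01,0,0,0,0.2],[0,0,0.03,0,0,0,0.2],[0,0,0.04,0,0,0,0.2],[0,0,0.04,0,0,0,0.2],[0.005,-0.03,0,0,0,0,0.2],[0.005,-0.03,0,0,0,0,0.2],[0,0,0,0,0,0,0.2]]])

```text
clock: 18.55
eef_pos: [574.5, -56.8, 250.3]
tcp_rot: [3.14, 0.001, 1.734]
contact_force: [0.2, 0.7, -0.2]
opening: 0.599
grasp_force: 0.0
```

```bash
python3 - <<'E'
from h import *;import pickle
s,f=shoot("wrist","wrist6");_,g=shoot("scene","scene6")
print(s["eef_pos"],s["tcp_rot"],s["contact_force"])
p=(554.6,69.7,.164)
for a in(0,.05,.1):print(a,(wproj(f,s,fx(p,[(0,-70-100*np.sin(a),40+100*np.cos(a))]))*800/512).round())
a=f["img"][:,:,::-1][:250,150:380];b=g["img"][:,:,::-1][165:245,190:296];c=pickle.load(open("f0.pkl","rb"))["scene"]["img"][165:245,190:296,::-1]
r=lambda i,w,h:cv2.resize(i,(w,h),interpolation=cv2.INTER_CUBIC)
cv2.imwrite("pics/fin.png",np.hstack([r(a,400,435),np.vstack([r(c,288,217),r(b,288,218)])]))
E
```

```text
[574.51997313 -56.76505644 250.30472799] [3.13986558e+00 1.33194520e-03 1.73392175e+00] [ 0.17046497  0.74873076 -0.19235685]
0 [[404. 181.]]
0.05 [[404. 192.]]
0.1 [[404. 203.]]
```

View pics/fin.png

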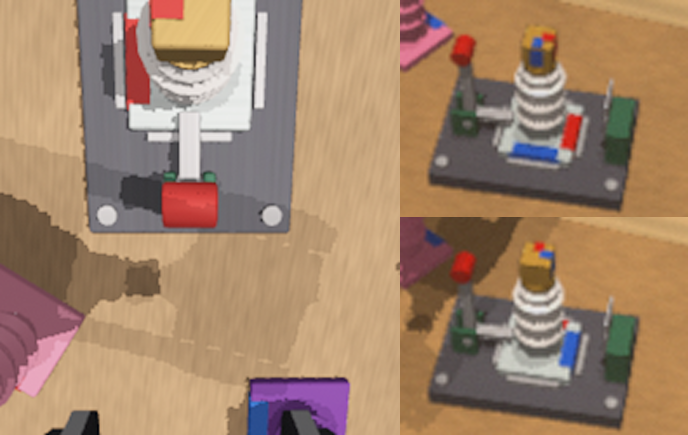

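Final picture: blue faces the blade, the foot is flat in the nest, and the lever stands as it did at the start. I'll compare the grip's image position with the start numerically.

```bash
python3 - <<'E'
from h import *;import pickle
a=pickle.load(open("f0.pkl","rb"))["scene"]["img"];g=pickle.load(open("scene6.pkl","rb"))[1]
for i in(a,g["img"]):
    c=i[172:195,205:222].astype(int);m=(c[...,0]>80)&(c[...,1]<60)&(c[...,2]<60);print(np.argwhere(m).mean(0)[::-1],m.sum())
for t in(0,.05):print(t,proj(g,fx((553.4,68.8,.164),[(0,-70-90*np.sin(t),40+90*np.cos(t))])))
E
```

```text
[ 7.89552239 11.3880597 ] 67
[ 7.62857143 10.91428571] 105
0 [[213.943356   183.05860211]]
0.05 [[212.20322959 182.86593099]]
```

```bash
python3 -c "
from rig import *
print(sign_off())"
```

```text
the job is handed in; nothing more can be done
None
```

I handed the job in at about 19 s on the robot's clock. The insulator is back flat in the nest with its blue side to the blade. The clamp lever is shut again; in the images its grip is within about 0.01 rad of where it started. The arm touched neither the spares nor the look-alikes.

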